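Tip up and lift off a console's hung cover

ROBOT

A 6-joint arm with a two-finger parallel gripper is mounted at the origin on the work surface. World frame = base frame: x ahead of the robot, y to its left, z up, the work surface at z = 0. Lengths are in m, angles in rad, forces in N, time in s.
With the tool pointing down it reaches from about 0.375 to 0.975 m from the base axis. Payload 3.8 kg.
Tool frame: the origin (TCP) lies where the fingers leave the gripper's body, on its centre line; the fingertips stand 64 mm ahead of it and the grasp point (between the pads) lies 45 mm ahead of it; x points along the fingers, y is the direction in which the jaws open and shut, and the axes are right-handed (so a half turn about x gives the same grasp; the last joint's range is limited). The gripper opens to 88 mm and grips with 3 to 60 N. Pads are 18 mm wide; open, the fingers measure 123 mm over their backs; the gripper's body (75 mm by 187 mm) begins 45 mm behind the grasp point.
Start: joints at [-1.337, 0.264, 1.604, -0, 1.274, -0.037], TCP at [0.181, -0.65, 0.303] pointing down, gripper open.
Joint ranges: [-2.63, 2.63], [-0.94, 2.18], [0.31, 2.57], [-1.31, 4.45], [0, 2.66], [-2.55, 2.55]. Speed limits (rad/s): [2.57, 2.57, 3.14, 3.14, 3.14, 3.14].

INTERFACE

Orientations are given as a rotation vector (axis times angle).
In Python, from rig import get_obs, read_camera, close_job gives the robot as it stands.
- The arm moves only by the tool jog_arm, never from a script. Its argument "increments" is a list that holds one entry, the list of rows, each a list of 7 numbers: the shift along the tool's x, y, z in m, then the turn, a rotation vector about the tool's x, y, z in rad, then the opening, from 0 (shut) to 1 (fully open). In form: [[[x, y, z, rx, ry, rz, gripper], ...]]. A call has exactly 5 rows; each row shifts and turns the commanded pose from where the row before left it, along the tool's axes as they then stand; what a row does not reach is not made up. A row lasts 1/10 s, in which the tool goes at most 50 mm and 8.59 degrees, less where a joint would pass 70% of its speed; a pose out of reach is approached as far as the arm can. A call with a gripper value outside its range is refused whole. The fingers move at their own pace and stop on an object; "squeeze" is the grip in N (left out, the last holds). Time passes only in rows, so rows that do not move let the fingers close, or fill a call up. It gives the time, the measured TCP pose, the force and the opening at its end, in the units of the state.
- get_obs(): the state, without advancing time (a new reading comes with each control period).
- read_camera(name): name is "scene" or "top"; returns a dict with "frame" (400x640x3 uint8, blue, green, red), "fx", "fy", "cx", "cy" (pixels), "cam_to_world" (4x4, takes a point from camera to world coordinates). Camera axes: x right, y down, z forward; pixel columns grow to the right and rows downward; lengths in m; the calibration is good to about 2 mm. A picture is of the moment at which its call begins. There is no depth.
- close_job(): hands the job in, once; it reports no verdict.
The state is a dict: "time": time; "joint_pos": joint angles; "joint_velocities": joint speeds; "joint_efforts": joint torques, N m; "eef_pos": TCP position; "tool_rot": TCP orientation; "ft_force": force on the tool from outside, world axes, zero at the start; "moment": the same for the moment, N m; "gripper_width": finger opening in m.
Only numpy, scipy, OpenCV 4.12 (cv2) and the standard library are available. Lean on these libraries where they do the work, as an engineer would, in place of code of your own. Each camera call takes 0.05 s, during which the arm holds its last target. There are 200 camera calls.

TASK

Open the small desk console for wiring: raise the lower edge of its sloping grey cover, swinging the cover up on its nib until it leans back by itself against the steel stay, and let go of it there. Then lift the cover straight out of the gutter and stand it, nib end down, roughly centred in the slot of the wooden rack so that it stands by itself. Do not let the cover drop or slam at any time, and leave the other things on the bench where they are.

Things in the scene. Friction and masses are not known exactly. Their poses are not given: they have to be found in the camera images.
- cover: Loose light grey plastic cover plate, 170 long (x) x 154 wide (y) x 8 mm thick (z), 0.16 to 0.31 kg; origin at the plate's centre. x runs from the free lower lip (x = -85 mm) to the nib end (+85 mm); z is the outer face's normal. Closed it slopes 0.28 rad, lip end lower, at the console's front. Tipped up, it swings lip end over nib end: x then points down, underside to the console's front.
- cover_lip (a point): Middle of the cover's free lower end face, half-way through its thickness; axes as the cover. Closed, the last 35 mm of the cover stick out beyond the console's front wall, underside of the lip edge at console x = -139 mm, 91 mm above the bench. Tipped up and leaning on the stay, this edge is about 285 mm high, some 60 mm above the stay.
- cover_nib (a point): Middle of the nib: a strip across the underside at the nib end, cover x = 79 to 85 mm, standing 10 mm out from the underside (z = -4 to -14 mm); axes as the cover. Closed, it hooks down behind the console's ledge; the cover can slide about 15 mm up the slope until its end meets the gutter's back wall.
- console: Fixed grey desk console, 220 deep (x) x 200 wide (y) mm, front (lip side) to its -x, standing turned 0.7 to 1.25 rad; origin under its centre, z up. Front wall at x = -102 mm, 102 mm high. Rounded ledge across it at x = 10 to 18 mm, top at 135 mm; behind that the gutter, then a flat deck 155 mm high. Closed cover: centre at x = -59, z = 118 mm, its sides between the console's cheeks, so only the lip end is free.
- console_gutter (a point): middle of the gutter floor, console x = 32, y = 0, z = 121 mm; the gutter runs across, x = 18.5 to 45.5 mm. The tipped-up cover stands in it on its nib end. Axes as the console
- console_stay (a point): middle of the stay's cross bar: a steel hoop 120 mm wide, of 10 mm rod, on the deck, at console x = 62 mm, bar centre 216 mm above the bench; the tipped-up cover leans on it, about 0.21 rad back past upright (its foot is 18 mm wide: pushed only just to upright it may stay there). Axes as the console
- rack: Fixed plywood rack, base 130 (x, -60 to +70 mm) x 200 (y) x 12 mm thick; origin under it, front to its -x, z up. Two 14 mm high strips along y leave the slot between them, x = -20 to +16 mm. A steel hoop like the console's stands behind, bar centre at x = 29 mm, 107 mm above the bench: a cover standing in the slot, nib to the front, can lean back on it (0.26 rad).
- rack_slot (a point): middle of the slot's floor: rack x = -2, y = 0, z = 12 mm; axes as the rack
- tub: clear open plastic tub, 160 x 130 x 65 mm, bystander; origin under its middle
- pliers: dark pliers with green grips lying flat, about 150 mm long, 14 mm high, bystander; origin under its middle
- dome: black plastic dome cap, 64 mm across, 55 mm high, bystander; origin under its middle
- spool: empty metal spool standing on end, 60 mm across, 42 mm high, bystander; origin under its middle
- pcb: small green circuit board lying flat, 90 x 60 mm, 14 mm high with its parts, bystander; origin under its middle
- driver: screwdriver lying flat, 170 mm long, bystander; origin under its middle
Not all that is in view belongs to the job. Leave any yellow look-alike of the cover alone.

How it is judged:
By the outcome, as a careful person would: the job done as asked, in the order asked, and still so for the second after the job is handed in, with the robot touching nothing.
It also fails if it takes over 72 s, if anything falls off the work surface, if the arm or the gripper's body presses on something with over 40 N, if the wrist force passes 120 N, or if a joint passes its speed limit or range.

## Working session

There is one attempt and no reset: what is moved stays moved. The work goes in short steps, Python scripts to look and compute and a tool call to move; the robot and the scene stay as the last step left them, time stands still between calls to the robot, and variables do not carry over. Pictures are saved under pics/ and viewed, about 8 in all and at most 12, crops included, and the job is handed in when it is done.

Besides the shell and the picture viewer there is one more tool, called after "Emit:" as name(argument=value, ...) on one line, values as JSON. jog_arm: Moves the arm, as the interface text tells. Its arguments: {"type":"object","properties":{"increments":{"type":"array","items":{"type":"array","items":{"type":"array","items":{"type":"number"}}}},"squeeze":{"type":"number"}},"required":["increments"]}

```bash
ls; mkdir -p pics; python3 - <<'E'
from rig import *
import cv2
o=get_obs();print(o)
for n in("scene","top"):
    c=read_camera(n);cv2.imwrite(f"pics/{n}0.png",c["frame"]);print(n,c["fx"],c["fy"],c["cx"],c["cy"],c["cam_to_world"])
E
```

```text
pics
{'time': 0.0, 'joint_pos': array([-1.33692000e+00,  2.64727337e-01,  1.60536324e+00,  4.50307823e-06,
        1.27368215e+00, -3.68959294e-02]), 'joint_velocities': array([ 0.00010952, -0.00052263, -0.00121838,  0.00062681,  0.00116479,
        0.00192404]), 'joint_efforts': array([ 2.97565311e-04, -5.02115715e+01, -3.56876349e+01,  7.25193671e-02,
        2.94231554e-02, -2.07104399e-04]), 'eef_pos': array([ 0.18041751, -0.64985757,  0.30141105]), 'tool_rot': array([ 2.07736292,  0.2852807 , -2.07780342]), 'ft_force': array([ 0.63164904,  0.58133056, -0.34142985]), 'moment': array([ 0.01364178, -0.02610675,  0.02975401]), 'gripper_width': 0.08804460958389775}
scene 402.11017497261673 402.11017497261673 321.45659721084075 200.92592660596748 [[-0.61522503  0.46076077 -0.6396856   1.27607634]
 [ 0.7883341   0.35416867 -0.50308439  0.5897234 ]
 [-0.00524495 -0.81379608 -0.58112686  0.84792968]
 [ 0.          0.          0.          1.        ]]
top 400.17466655591477 400.17466655591477 318.5692077464402 195.30076253559793 [[ 0.00719463 -0.98332171  0.18173235  0.32826849]
 [-0.99994508 -0.00568956  0.00880175 -0.00703443]
 [-0.00762097 -0.1817857  -0.98330864  1.17432271]
 [ 0.          0.          0.          1.        ]]
```

View pics/scene0.png

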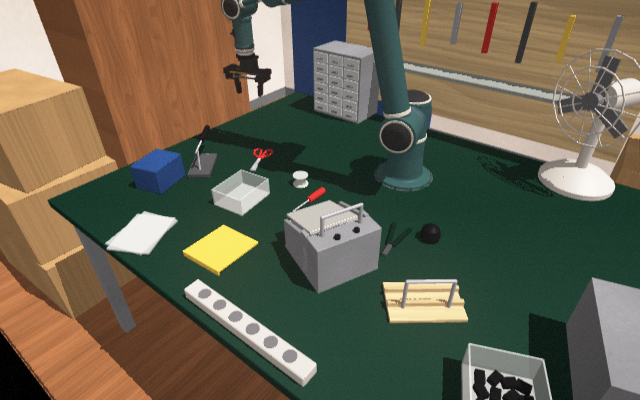

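View pics/top0.png

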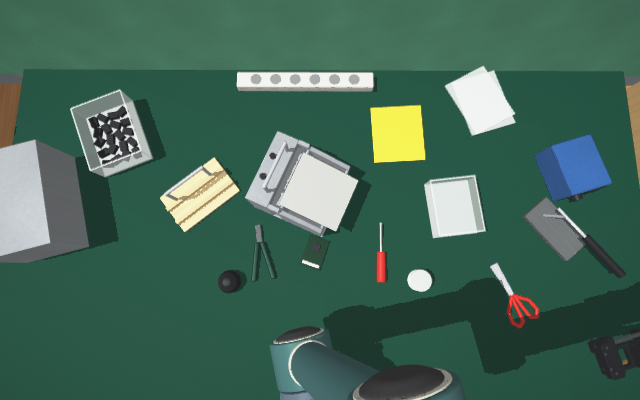

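Candidates for the cover in the top view are the light grey sloping plate on the console (320,190), the yellow look-alike (398,133), the white papers (480,100) and the tub (455,207). I choose the plate on the console, with its lip toward lower right. The rack is at (200,195). Next is a close crop to check this.

```bash
python3 - <<'E'
import cv2,numpy as np
t=cv2.imread("pics/top0.png")[120:250,150:370];s=cv2.imread("pics/scene0.png")[185:330,275:475]
a=cv2.resize(t,None,fx=3.6,fy=3.6,interpolation=cv2.INTER_CUBIC)
cv2.imwrite("pics/c1.png",a)
b=cv2.resize(s,None,fx=4,fy=4,interpolation=cv2.INTER_CUBIC);cv2.imwrite("pics/c2.png",b)
E
```

```text
(no output)
```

View pics/c1.png

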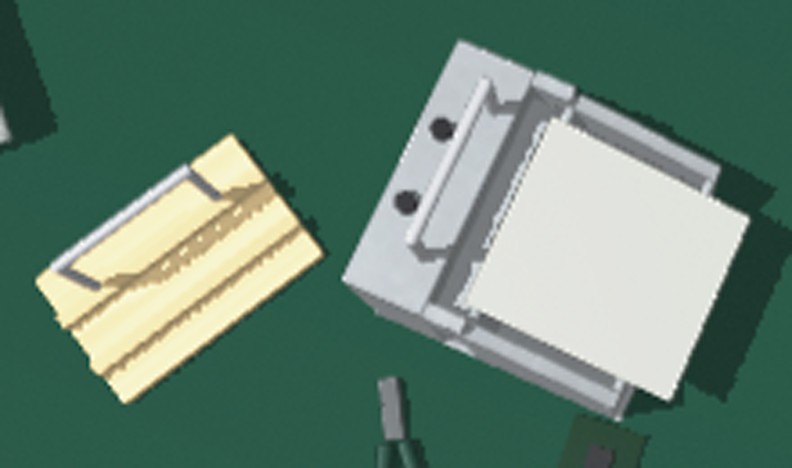

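View pics/c2.png

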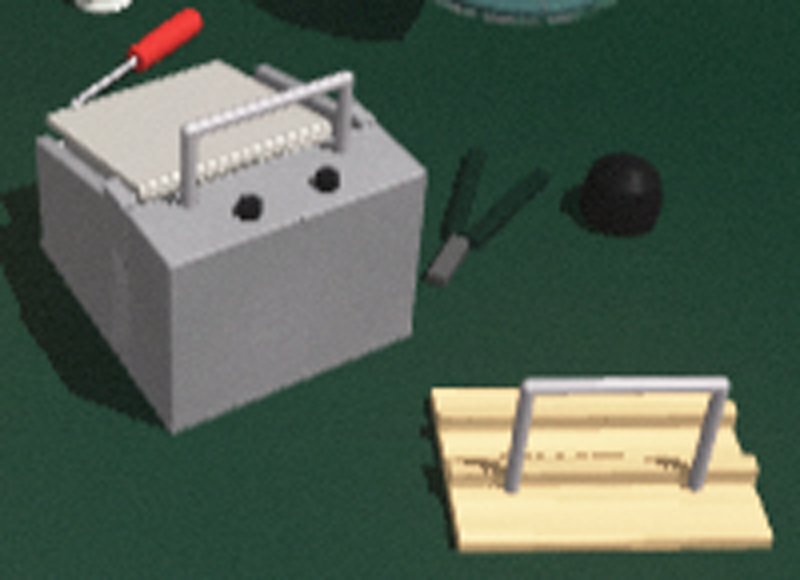

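The crops confirm it: the light grey plate sits between the cheeks, with lip corners at top ≈(358,180) and (337,232). The stay bar runs from (285,144) to (264,188) and the rack bar from (202,167) to (167,194). Next I'll triangulate.

```bash
cat > h.py <<'E'
import numpy as np,cv2
from scipy.spatial.transform import Rotation as R
from rig import *
def ray(c,uv):
    T=c["cam_to_world"];d=T[:3,:3]@np.array([(uv[0]-c["cx"])/c["fx"],(uv[1]-c["cy"])/c["fy"],1]);return T[:3,3],d/np.linalg.norm(d)
def tri(a,ua,b,ub):
    p,d=ray(a,ua);q,e=ray(b,ub);s=np.linalg.lstsq(np.c_[d,-e],q-p,rcond=None)[0]
    x,y=p+s[0]*d,q+s[1]*e;return (x+y)/2,np.linalg.norm(x-y)
def plane(c,uv,z):
    p,d=ray(c,uv);return p+d*(z-p[2])/d[2]
def tool():
    o=get_obs();return o["eef_pos"],R.from_rotvec(o["tool_rot"]),o
E
python3 - <<'E'
from h import *
np.set_printoptions(precision=4,suppress=True)
t=read_camera("top");s=read_camera("scene")
T=lambda x,y:(x/3.6+150-.35,y/3.6+120-.35)
S=lambda x,y:(x/4+275-.35,y/4+185-.35)
for n,a,b in[("stayL",(487,85),(187,132)),("stayR",(412,243),(350,77)),("rackL",(188,170),(527,384)),("rackR",(60,268),(725,383)),
 ("lipA",(750,215),(50,118)),("lipB",(672,402),(217,60)),("nibA",(552,115),(140,195))]:
    print(n,*tri(t,T(*a),s,S(*b)))
P=lambda u,z:plane(t,u,z)
# cover via mask in top
f=t["frame"].astype(int);m=((f.min(2)>195)&(f.max(2)-f.min(2)<30)).astype(np.uint8)
m[:, :270]=0;m[:,372:]=0;m[:130]=0;m[250:]=0
c=max(cv2.findContours(m,0,2)[0],key=cv2.contourArea);print(cv2.contourArea(c),cv2.minAreaRect(c),cv2.boxPoints(cv2.minAreaRect(c)))
q=cv2.approxPolyDP(c,6,True)[:,0];print(q)
print("rack slot edges / corners z0.012")
for u in[(232,135),(325,255),(127,403),(38,280)]:print(P(T(*u),.012))
print("strip tops z .026: ");
for u in[(270,185),(68,328),(298,228),(100,375)]:print(P(T(*u),.026))
print("deck corners z.155")
for u in[(460,40),(343,280)]:print(P(T(*u),.155))
E
```

```text
stayL [0.6374 0.0867 0.2148] 0.00023964968892613536
stayR [0.5245 0.136  0.2152] 0.001981101574972931
rackL [0.6025 0.3245 0.109 ] 0.0013238809020074238
rackR [0.5257 0.4191 0.1066] 0.004159590275106646
lipA [ 0.5707 -0.1032  0.0977] 0.0059164327404623365
lipB [ 0.4291 -0.0459  0.0968] 6.281912200802302e-05
nibA [0.6377 0.0454 0.1412] 0.0012446478840793564
3449.5 ((318.29791259765625, 189.5445098876953), (65.04981994628906, 60.82903289794922), 24.443954467773438) [[276.1027 203.774 ]
 [301.274  148.3972]
 [360.4931 175.3151]
 [335.3219 230.6918]]
[[307 151]
 [277 203]
 [335 230]
 [357 181]]
rack slot edges / corners z0.012
[0.6582 0.319  0.012 ]
[0.5563 0.2366 0.012 ]
[0.4333 0.3918 0.012 ]
[0.534  0.4721 0.012 ]
strip tops z .026: 
[0.6118 0.2815 0.026 ]
[0.4923 0.4389 0.026 ]
[0.5759 0.2568 0.026 ]
[0.4544 0.4103 0.026 ]
deck corners z.155
[0.6914 0.1133 0.155 ]
[0.5099 0.1929 0.155 ]
```

```bash
cat >> h.py <<'E'
np.set_printoptions(precision=4,suppress=True)
O=np.array([.556,.0535,0]);yaw=1.155
CX=np.array([np.cos(yaw),np.sin(yaw),0]);CY=np.array([-np.sin(yaw),np.cos(yaw),0]);Z=np.array([0,0,1.])
RO=np.array([.5416,.3527,0]);ryaw=.681
def con(x,y,z):return O+x*CX+y*CY+z*Z
def pose(x,yd):  # tool orientation from x axis and y axis
    x=x/np.linalg.norm(x);z=np.cross(x,yd);z/=np.linalg.norm(z);return R.from_matrix(np.c_[x,np.cross(z,x),z])
def goto(p,r,t=True):
    """print increments (tool axes) to goal"""
    e,q,o=tool();d=q.inv().apply(p-e);w=(q.inv()*r).as_rotvec()
    print("t",o["time"],"joints",o["joint_pos"],"eef",e,"F",o["ft_force"],"w",o["gripper_width"])
    print("  shift",d,"turn",w,"|turn|deg",np.degrees(np.linalg.norm(w)))
def tilt(phi): return np.cos(phi)*CX+np.sin(phi)*Z, -np.sin(phi)*CX+np.cos(phi)*Z
E
python3 - <<'E'
from h import *
e,q,o=tool();print(q.as_matrix())
for s in(1,-1):
    ux,uz=tilt(-.44);goto(con(-.24,0,.20),pose(ux,s*uz))
    ux,uz=tilt(-1.78);goto(con(-.24,0,.20),pose(ux,s*uz))
E
```

```text
[[-0.0003  0.2675 -0.9635]
 [ 0.0014 -0.9635 -0.2675]
 [-1.     -0.0014 -0.    ]]
t 0.2 joints [-1.3369  0.2645  1.6048 -0.      1.2737 -0.0369] eef [ 0.1805 -0.6501  0.3019] F [-0.5906 -0.0914 -0.2682] w 0.08792120377504586
  shift [ 0.1024 -0.3917 -0.3979] turn [-2.1284  1.3483  0.483 ] |turn|deg 146.98870615749925
t 0.2 joints [-1.3369  0.2645  1.6048 -0.      1.2737 -0.0369] eef [ 0.1805 -0.6501  0.3019] F [-0.5906 -0.0914 -0.2682] w 0.08792120377504586
  shift [ 0.1024 -0.3917 -0.3979] turn [-2.4435 -0.2583 -0.0911] |turn|deg 140.87975624650352
t 0.2 joints [-1.3369  0.2645  1.6048 -0.      1.2737 -0.0369] eef [ 0.1805 -0.6501  0.3019] F [-0.5906 -0.0914 -0.2682] w 0.08792120377504586
  shift [ 0.1024 -0.3917 -0.3979] turn [ 0.6104  0.3879 -1.0827] |turn|deg 74.60303206834352
t 0.2 joints [-1.3369  0.2645  1.6048 -0.      1.2737 -0.0369] eef [ 0.1805 -0.6501  0.3019] F [-0.5906 -0.0914 -0.2682] w 0.08792120377504586
  shift [ 0.1024 -0.3917 -0.3979] turn [ 0.6842 -0.0714  0.2023] |turn|deg 41.08033519037236
```

```bash
python3 - <<'E'
from h import *
B=np.array([[0,-1,0],[0,0,-1],[1,0,0]],float) # cols: tool x->z, y->-x, z=x×y = z×(-x)=-y
B=np.c_[[0,0,1],[-1,0,0],[0,-1,0]].astype(float)
print(R.from_euler('ZYZYZ',[-1.337,1.869,0,1.2737,-.0369]).as_matrix()@B)
def wr(r,j1,p):
    M=(R.from_euler('ZY',[j1,p]).inv()).as_matrix()@r.as_matrix()@B.T
    a,b,c=R.from_matrix(M).as_euler('ZYZ');return a,b,c
for nm,phi,j1s in(("ins",-.44,(-.35,-.5)),("mid",-1.1,(-.2,)),("fin",-1.78,(.15,))):
  for s in(1,-1):
    for j1 in j1s:
      for p in(1.7,2.1):
        ux,uz=tilt(phi);print(nm,s,j1,p,wr(pose(ux,s*uz),j1,p))
E
```

```text
Traceback (most recent call last):
  File "scipy/spatial/transform/_rotation.pyx", line 1413, in scipy.spatial.transform._rotation.Rotation.from_euler
ValueError: Expected axis specification to be a non-empty string of upto 3 characters, got ZYZYZ
```

```bash
python3 - <<'E'
from h import *
B=np.c_[[0,0,1],[-1,0,0],[0,-1,0]].astype(float)
def wr(r,j1,p):
    M=(R.from_euler('ZY',[j1,p]).inv()).as_matrix()@r.as_matrix()@B.T
    return R.from_matrix(M).as_euler('ZYZ')
e,q,o=tool();print(wr(q,-1.337,1.869))
for nm,phi,j1s in(("ins",-.44,(-.35,-.5)),("mid",-1.1,(-.2,)),("fin",-1.78,(.15,))):
  for s in(1,-1):
    for j1 in j1s:
      for p in(1.7,2.1):
        ux,uz=tilt(phi);print(nm,s,j1,p,wr(pose(ux,s*uz),j1,p))
E
```

```text
[-0.     1.274 -0.037]
ins 1 -0.35 1.7 [ 1.1402  1.4567 -1.6603]
ins 1 -0.35 2.1 [ 1.2129  1.3012 -2.0362]
ins 1 -0.5 1.7 [ 1.1238  1.5914 -1.7235]
ins 1 -0.5 2.1 [ 1.1476  1.4209 -2.0866]
ins -1 -0.35 1.7 [1.1402 1.4567 1.4813]
ins -1 -0.35 2.1 [1.2129 1.3012 1.1054]
ins -1 -0.5 1.7 [1.1238 1.5914 1.4181]
ins -1 -0.5 2.1 [1.1476 1.4209 1.055 ]
mid 1 -0.2 1.7 [ 0.4705  1.3581 -1.4366]
mid 1 -0.2 2.1 [ 0.5515  1.0078 -1.6469]
mid -1 -0.2 1.7 [0.4705 1.3581 1.705 ]
mid -1 -0.2 2.1 [0.5515 1.0078 1.4947]
fin 1 0.15 1.7 [-0.1762  1.5552 -0.9922]
fin 1 0.15 2.1 [-0.1923  1.1618 -0.9177]
fin -1 0.15 1.7 [-0.1762  1.5552  2.1494]
fin -1 0.15 2.1 [-0.1923  1.1618  2.2239]
```

```bash
python3 - <<'E'
from h import *
t=read_camera("top")
for n,u in(("tip",(380,223)),("ferrule",(381,252)),("end",(381,282)),("pcb",(316,250)),("pcbtop",(328,237)),("spool",(419,280)),("tubL",(428,238))):
    w=plane(t,u,.01)-O;print(n,w+O,"console",w@CX,w@CY)
ux,uz=tilt(-.5)
g=con(-.118,0,.100)  # grasp point ~ 20mm inside lip
goto(con(-.30,0,.24),pose(ux,uz))
goto(g-.045*ux,pose(ux,uz))
E
```

```text
tip [ 0.4623 -0.1765  0.01  ] console -0.2482225974346705 -0.007168049403214319
ferrule [ 0.3784 -0.1776  0.01  ] console -0.28313895223198965 0.069082164017485
end [ 0.2939 -0.1758  0.01  ] console -0.31563525825658634 0.14709989184953073
pcb [0.3829 0.0096 0.01  ] console -0.11004545909674751 0.14066383708242508
pcbtop [ 0.4205 -0.0249  0.01  ] console -0.126410310052662 0.09226738991655409
spool [ 0.3003 -0.2838  0.01  ] console -0.4118596483683846 0.0976601560347676
tubL [ 0.4196 -0.3144  0.01  ] console -0.3916628391111918 -0.023780228637056908
t 0.25 joints [-1.3369  0.2643  1.6047 -0.      1.2737 -0.0369] eef [ 0.1805 -0.6501  0.3021] F [-0.2558  0.6584 -0.0065] w 0.08846962097775542
  shift [ 0.0625 -0.3454 -0.3599] turn [-2.1619  1.2808  0.4587] |turn|deg 146.35317427840184
t 0.25 joints [-1.3369  0.2643  1.6047 -0.      1.2737 -0.0369] eef [ 0.1805 -0.6501  0.3021] F [-0.2558  0.6584 -0.0065] w 0.08846962097775542
  shift [ 0.181  -0.4555 -0.4502] turn [-2.1619  1.2808  0.4587] |turn|deg 146.35317427840184
```

Emit:
jog_arm(increments=[[[0, -0.032, -0.034, 0, 0, 0, 0.8], [0, -0.032, -0.034, 0, 0, 0, 0.8], [0, -0.032, -0.034, 0, 0, 0, 0.8], [0, -0.032, -0.034, 0, 0, 0, 0.8], [0, -0.032, -0.034, 0, 0, 0, 0.8]]], squeeze=10)

```text
time: 0.75
eef_pos: [0.3021, -0.4491, 0.3026]
tool_rot: [2.077, 0.282, -2.077]
ft_force: [0.5, -0.4, 0.8]
gripper_width: 0.0702
```

Emit:
jog_arm(increments=[[[0, -0.032, -0.034, 0, 0, 0, 0.8], [0, -0.032, -0.034, 0, 0, 0, 0.8], [0, -0.032, -0.034, 0, 0, 0, 0.8], [0, -0.032, -0.034, 0, 0, 0, 0.8], [0, -0.032, -0.034, 0, 0, 0, 0.8]]])

```text
time: 1.25
eef_pos: [0.4231, -0.2493, 0.3029]
tool_rot: [2.077, 0.282, -2.076]
ft_force: [-0.3, -0.2, -0.8]
gripper_width: 0.0707
```

Emit:
jog_arm(increments=[[[0, 0, 0, -0.12, 0.071, 0.0255, 0.8], [0, 0, 0, -0.12, 0.071, 0.0255, 0.8], [0, 0, 0, -0.12, 0.071, 0.0255, 0.8], [0, 0, 0, -0.12, 0.071, 0.0255, 0.8], [0, 0, 0, -0.12, 0.071, 0.0255, 0.8]]])

```text
time: 1.75
eef_pos: [0.4226, -0.2506, 0.303]
tool_rot: [1.984, 0.706, -1.309]
ft_force: [0.1, -0.2, 0.3]
gripper_width: 0.0708
```

```bash
cat >> h.py <<'E'
def cg(phi,x,z,y=0): # goal TCP in console plane with tool tilt phi
    ux,uz=tilt(phi);goto(con(x,y,z),pose(ux,uz))
E
python3 - <<'E'
from h import *
cg(-.5,-.248,.182)
E
```

```text
t 1.75 joints [-0.7599 -0.2151  2.1291  0.3616  1.0442 -0.2274] eef [ 0.4226 -0.2506  0.303 ] F [ 0.0803 -0.1812  0.3138] w 0.07084293074383775
  shift [ 0.1309 -0.0524 -0.0429] turn [-1.5545  0.9245  0.3309] |turn|deg 105.34763030978979
```

Emit:
jog_arm(increments=[[[0, 0, 0, -0.12, 0.071, 0.0255, 0.8], [0, 0, 0, -0.12, 0.071, 0.0255, 0.8], [0, 0, 0, -0.12, 0.071, 0.0255, 0.8], [0, 0, 0, -0.12, 0.071, 0.0255, 0.8], [0, 0, 0, -0.12, 0.071, 0.0255, 0.8]]])

```text
time: 2.25
eef_pos: [0.4223, -0.251, 0.303]
tool_rot: [1.728, 0.982, -0.571]
ft_force: [-0.8, 0.9, 0.3]
gripper_width: 0.0701
```

Emit:
jog_arm(increments=[[[0, 0, 0, -0.12, 0.071, 0.0255, 0.8], [0, 0, 0, -0.12, 0.071, 0.0255, 0.8], [0, 0, 0, -0.12, 0.071, 0.0255, 0.8], [0, 0, 0, -0.12, 0.071, 0.0255, 0.8], [0, 0, 0, -0.12, 0.071, 0.0255, 0.8]]])

```text
time: 2.75
eef_pos: [0.4223, -0.2513, 0.3026]
tool_rot: [1.35, 1.135, 0.123]
ft_force: [0.7, -0.1, 0.6]
gripper_width: 0.0708
```

```bash
python3 - <<'E'
from h import *
cg(-.5,-.248,.182)
E
```

```text
t 2.75 joints [-1.0379  0.075   2.0587  0.8707  1.5303 -2.0065] eef [ 0.4223 -0.2513  0.3026] F [ 0.6991 -0.0904  0.5798] w 0.07080777278763269
  shift [ 0.1361 -0.0562 -0.0079] turn [-0.3565  0.2138  0.0773] |turn|deg 24.228779790510686
```

Emit:
jog_arm(increments=[[[0, 0, 0, -0.12, 0.071, 0.026, 0.8], [0, 0, 0, -0.12, 0.071, 0.026, 0.8], [0, 0, 0, -0.117, 0.071, 0.025, 0.8], [0, 0, 0, 0, 0, 0, 0.8], [0, 0, 0, 0, 0, 0, 0.8]]])

```text
time: 3.25
eef_pos: [0.4227, -0.2512, 0.3023]
tool_rot: [1.084, 1.174, 0.505]
ft_force: [0.5, 0.5, -0.2]
gripper_width: 0.0704
```

```bash
python3 - <<'E'
from h import *
cg(-.5,-.248,.182)
cg(-.5,-.160,.134)
E
```

```text
t 3.25 joints [-1.013   0.2039  1.9605  0.8238  1.7081 -2.3694] eef [ 0.4227 -0.2512  0.3023] F [ 0.4661  0.5238 -0.2236] w 0.07038821963353244
  shift [ 0.132  -0.0648 -0.0012] turn [-0.0073  0.0036  0.0022] |turn|deg 0.482712591073425
t 3.25 joints [-1.013   0.2039  1.9605  0.8238  1.7081 -2.3694] eef [ 0.4227 -0.2512  0.3023] F [ 0.4661  0.5238 -0.2236] w 0.07038821963353244
  shift [ 0.2323 -0.0645 -0.0016] turn [-0.0073  0.0036  0.0022] |turn|deg 0.482712591073425
```

Emit:
jog_arm(increments=[[[0.026, -0.013, 0, 0, 0, 0, 0.8], [0.026, -0.013, 0, 0, 0, 0, 0.8], [0.026, -0.013, 0, 0, 0, 0, 0.8], [0.026, -0.013, 0, 0, 0, 0, 0.8], [0.026, -0.013, 0, 0, 0, 0, 0.8]]])

```text
time: 3.75
eef_pos: [0.4561, -0.1749, 0.1829]
tool_rot: [1.082, 1.173, 0.504]
ft_force: [0.9, -0.6, -0.8]
gripper_width: 0.0705
```

Emit:
jog_arm(increments=[[[0.015, 0, 0, 0, 0, 0, 0.8], [0.015, 0, 0, 0, 0, 0, 0.8], [0.015, 0, 0, 0, 0, 0, 0.8], [0.01, 0, 0, 0, 0, 0, 0.8], [0.0, 0, 0, 0, 0, 0, 0.8]]])

```text
time: 4.25
eef_pos: [0.4758, -0.1303, 0.1567]
tool_rot: [1.081, 1.174, 0.508]
ft_force: [-0.3, -0.6, 0.3]
gripper_width: 0.071
```

```bash
python3 - <<'E'
from h import *
cg(-.5,-.160,.134)
t=read_camera("top")["frame"][100:260,240:440];s=read_camera("scene")["frame"][130:290,200:400]
cv2.imwrite("pics/p1.png",np.hstack([cv2.resize(t,(400,320)),cv2.resize(s,(400,320))]))
E
```

```text
t 4.25 joints [-0.7983  0.3322  2.144   0.9739  1.3928 -2.5169] eef [ 0.4758 -0.1303  0.1567] F [-0.2681 -0.5657  0.2714] w 0.0710355353269905
  shift [ 0.0465 -0.0004 -0.0009] turn [-0.004   0.0016  0.0016] |turn|deg 0.2611888748851812
```

View pics/p1.png

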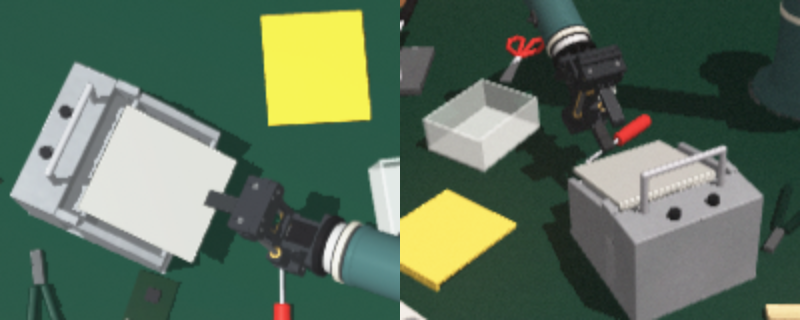

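The gripper is centred on the lip, with its upper finger at crop (215,198). j6 is close to its limit, so I'll roll the tool back 0.15 rad while going in.

Emit:
jog_arm(increments=[[[0.0, 0, 0, 0.05, 0, 0, 0.8], [0.005, 0, 0, 0.05, 0, 0, 0.8], [0.01, 0, 0, 0.05, 0, 0, 0.8], [0.015, 0, 0, 0, 0, 0, 0.8], [0.015, 0, 0, 0, 0, 0, 0.8]]])

```text
time: 4.85
eef_pos: [0.4923, -0.0954, 0.135]
tool_rot: [1.208, 1.225, 0.424]
ft_force: [0.9, 0.5, -0.2]
gripper_width: 0.0706
```

```bash
python3 - <<'E'
from h import *
cg(-.5,-.160,.134)
E
```

```text
t 4.85 joints [-0.7267  0.3573  2.1699  1.0378  1.3274 -2.3893] eef [ 0.4923 -0.0954  0.135 ] F [ 0.8601  0.4702 -0.2127] w 0.0706172940720794
  shift [ 0.0022 -0.0003 -0.0019] turn [-0.1526  0.0044  0.0017] |turn|deg 8.747871494453904
```

Emit:
jog_arm(increments=[[[-0.002, 0.004, -0.0006, 0, 0, 0, 0.8], [-0.002, 0.004, -0.0006, 0, 0, 0, 0.8], [-0.004, 0.0065, -0.001, 0, 0, 0, 0.8], [-0.004, 0.0065, -0.001, 0, 0, 0, 0.8], [-0.004, 0.0065, -0.001, 0, 0, 0, 0.8]]])

```text
time: 5.35
eef_pos: [0.4917, -0.0965, 0.1683]
tool_rot: [1.209, 1.226, 0.424]
ft_force: [-0.5, -1.4, -1.3]
gripper_width: 0.0706
```

```bash
python3 - <<'E'
from h import *
cg(-.5,-.1615,.166)
f=read_camera("top")
cv2.imwrite("pics/p2.png",np.hstack([cv2.resize(f["frame"][100:260,240:440],(400,320)),cv2.resize(read_camera("scene")["frame"][130:290,200:400],(400,320))]))
E
```

```text
t 5.35 joints [-0.7292  0.295   2.1647  1.0222  1.3637 -2.3298] eef [ 0.4917 -0.0965  0.1683] F [-0.492  -1.3718 -1.308 ] w 0.0705650432522044
  shift [ 0.0026 -0.0014 -0.0016] turn [-0.1534  0.004   0.0018] |turn|deg 8.790702049185937
```

View pics/p2.png

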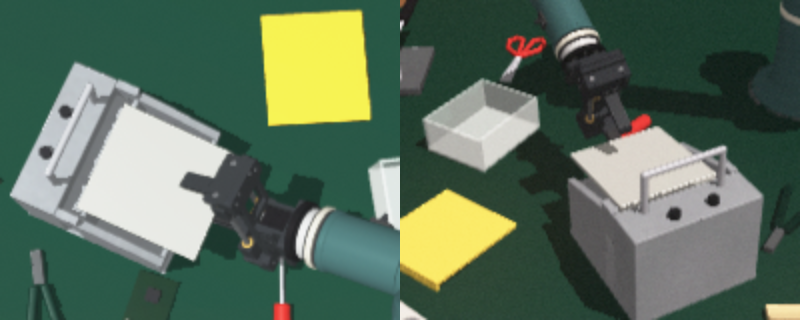

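The lip is up on the lower finger and the force is about -1.3 N, as expected. Continuing the arc.

Emit:
jog_arm(increments=[[[-0.004, 0.006, -0.001, 0, 0, 0, 0.8], [-0.004, 0.006, -0.001, 0, 0, 0, 0.8], [-0.004, 0.006, -0.001, 0, 0, 0, 0.8], [-0.0026, 0.0077, -0.001, -0.03, 0, 0, 0.8], [-0.0026, 0.0077, -0.001, -0.03, 0, 0, 0.8]]])

```text
time: 5.95
eef_pos: [0.4919, -0.0949, 0.2058]
tool_rot: [1.156, 1.205, 0.46]
ft_force: [-0.3, -1.5, -0.3]
gripper_width: 0.0707
```

Emit:
jog_arm(increments=[[[-0.0026, 0.0077, 0, -0.03, 0, 0, 0.8], [-0.0026, 0.0077, 0, -0.03, 0, 0, 0.8], [-0.0026, 0.0077, 0, -0.03, 0, 0, 0.8], [-0.0007, 0.0083, 0, 0, 0, 0, 0.8], [-0.0007, 0.0083, 0, 0, 0, 0, 0.8]]])

```text
time: 6.45
eef_pos: [0.4978, -0.0853, 0.245]
tool_rot: [1.082, 1.173, 0.507]
ft_force: [-2.0, -0.4, -0.5]
gripper_width: 0.0704
```

```bash
python3 - <<'E'
from h import *
cg(-.5,-.139,.267)
e,_,_=tool();print("console",(e-O)@CX,(e-O)@CY)
cv2.imwrite("pics/p3.png",np.hstack([cv2.resize(read_camera("top")["frame"][100:260,240:440],(400,320)),cv2.resize(read_camera("scene")["frame"][90:250,220:420],(400,320))]))
E
```

```text
t 6.45 joints [-0.7042  0.1616  2.1408  1.015   1.4325 -2.3338] eef [ 0.4978 -0.0853  0.245 ] F [-1.9788 -0.363  -0.4573] w 0.07037090285243454
  shift [-0.0006  0.0248 -0.003 ] turn [-0.0042  0.003   0.0018] |turn|deg 0.3111506887299208
console -0.15043378195990778 -0.002852120776701772
```

View pics/p3.png

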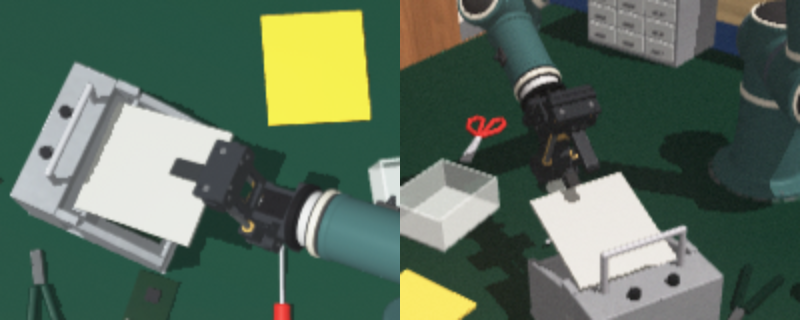

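The plate is up about halfway, its lip between the jaws. The TCP already lies on the axis for φ=-0.5, so I'll close in steps, which raises the lip another ~30 mm.

Emit:
jog_arm(increments=[[[0, 0, 0, 0, 0, 0, 0.73], [0, 0, 0, 0, 0, 0, 0.66], [0, 0, 0, 0, 0, 0, 0.59], [0, 0, 0, 0, 0, 0, 0.52], [0, 0, 0, 0, 0, 0, 0.45]]], squeeze=8)

```text
time: 7.05
eef_pos: [0.4976, -0.0855, 0.244]
tool_rot: [1.082, 1.174, 0.508]
ft_force: [0.7, -0.2, -0.6]
gripper_width: 0.0403
```

Emit:
jog_arm(increments=[[[0, 0, 0, 0, 0, 0, 0.38], [0, 0, 0, 0, 0, 0, 0.31], [0, 0, 0, 0, 0, 0, 0.24], [0, 0, 0, 0, 0, 0, 0.18], [0, 0, 0, 0, 0, 0, 0.13]]])

```text
time: 7.55
eef_pos: [0.4977, -0.0854, 0.2442]
tool_rot: [1.082, 1.174, 0.508]
ft_force: [-0.8, 0.7, -1.0]
gripper_width: 0.0115
```

Emit:
jog_arm(increments=[[[0, 0, 0, 0, 0, 0, 0.09], [0, 0, 0, 0, 0, 0, 0.05], [0, 0, 0, 0, 0, 0, 0.0], [0, 0, 0, 0, 0, 0, 0.0], [0, 0, 0, 0, 0, 0, 0.0]]])

```text
time: 8.05
eef_pos: [0.4977, -0.0855, 0.2442]
tool_rot: [1.082, 1.173, 0.507]
ft_force: [0.2, -0.5, -2.1]
gripper_width: 0.0083
```

```bash
cat >> h.py <<'E'
def plate(name,save=None):
    """light-grey plate contour quad in a view"""
    c=read_camera(name);f=c["frame"].astype(int);m=((f.min(2)>150)&(f.max(2)-f.min(2)<35)).astype(np.uint8)
    return c,m
E
python3 - <<'E'
from h import *
e,q,o=tool();w=q.as_matrix();print(o["time"],"console",(e-O)@CX,(e-O)@CY,e[2],"F",o["ft_force"],o["moment"],o["gripper_width"],"phi",np.arctan2(w[2,0],w[:,0]@CX))
cv2.imwrite("pics/p4.png",np.hstack([cv2.resize(read_camera("top")["frame"][130:230,260:385],(400,320),interpolation=2),cv2.resize(read_camera("scene")["frame"][130:230,260:385],(400,320),interpolation=2)]))
E
```

```text
8.05 console -0.1506642563941622 -0.002830383810470835 0.24422275535368454 F [ 0.1596 -0.4738 -2.1196] [-0.61    0.0641 -0.006 ] 0.008268019349911063 phi -0.501743122427688
```

View pics/p4.png

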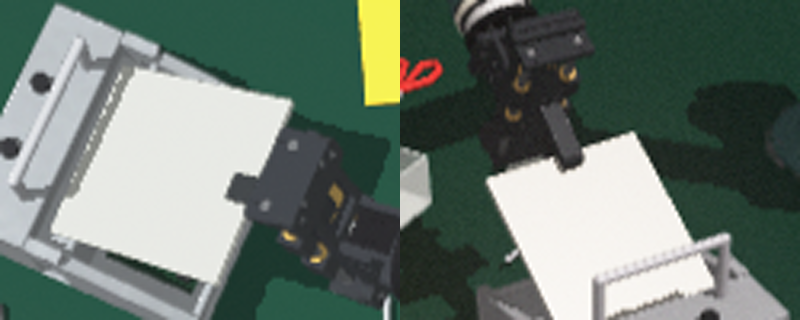

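```bash
python3 - <<'E'
from h import *
t=read_camera("top");s=read_camera("scene")
T=lambda x,y:(x/3.2+260-.35,y/3.2+130-.35)
e,q,o=tool();P=[]
for a,b in(((292,98),(87,180)),((218,285),(233,131))):
    p,r=tri(t,T(*a),s,T(*b));P.append(p);w=p-O;print("console",w@CX,w@CY,p[2],r,"tool",q.inv().apply(p-e))
# nib corner in top view: lower-left (52,232)  and top (137,65)
ux,uz=tilt(-.5)
for u in((52,232),(137,65)):
    for z in(.13,.14,.15):
        w=plane(t,T(*u),z)-O;print(z,w@CX,w@CY)
E
```

```text
console -0.10415760708651296 -0.0840435230578326 0.22297885233490017 0.003860680382717458 tool [0.0512 0.004  0.0811]
console -0.11179234775550853 0.06994246663594221 0.2241696318456028 0.0009849511919882987 tool [ 0.0435  0.0008 -0.0729]
0.13 0.034668674295813405 0.07413880633445404
0.14 0.032925628413432384 0.0751896103939449
0.15 0.03118258253105132 0.07624041445343573
0.13 0.030322432705957338 -0.08504235500375269
0.14 0.028621004625729363 -0.08246729833609442
0.15 0.026919576545501294 -0.07989224166843596
```

The plate is gripped (8.3 mm). Its lip is 46 mm ahead of the TCP, the measured weight is about 2.1 N, and the nib end is in the gutter at console x≈39, z≈140 mm. Now I'll work out the swing increments.

```bash
cat >> h.py <<'E'
from scipy.interpolate import PchipInterpolator as PI
def swing(phis,Ex,Ez,n,d=.216,oy=.0016):
    f=np.linspace(phis[0],phis[-1],n+1);ex=PI(-np.array(phis),Ex)(-f);ez=PI(-np.array(phis),Ez)(-f)
    P=[];
    for a,x,z in zip(f,ex,ez):
        u=np.array([np.cos(a),np.sin(a)]);v=np.array([-u[1],u[0]]);P.append(np.array([x,z])-d*u+oy*v)
    for i in range(n):
        D=P[i+1]-P[i];u=np.array([np.cos(f[i]),np.sin(f[i])]);v=np.array([-u[1],u[0]])
        print(f"{f[i+1]:.3f} shift {D@u:.4f} {D@v:.4f} rz {f[i+1]-f[i]:.4f}  TCP {P[i+1]}")
E
python3 - <<'E'
from h import *
swing([-.5,-.785,-1.2,-1.4,-1.57],[.0388,.036,.036,.036,.036],[.1403,.134,.128,.1255,.1235],15)
E
```

```text
-0.571 shift 0.0006 0.0134 rz -0.0713  TCP [-0.143   0.2567]
-0.643 shift 0.0008 0.0135 rz -0.0713  TCP [-0.135   0.2676]
-0.714 shift 0.0011 0.0138 rz -0.0713  TCP [-0.1259  0.278 ]
-0.785 shift 0.0014 0.0142 rz -0.0713  TCP [-0.1156  0.2879]
-0.857 shift 0.0015 0.0145 rz -0.0713  TCP [-0.1043  0.2971]
-0.928 shift 0.0015 0.0147 rz -0.0713  TCP [-0.0922  0.3055]
-0.999 shift 0.0015 0.0148 rz -0.0713  TCP [-0.0795  0.3132]
-1.071 shift 0.0015 0.0149 rz -0.0713  TCP [-0.0662  0.32  ]
-1.142 shift 0.0015 0.0149 rz -0.0713  TCP [-0.0524  0.3259]
-1.213 shift 0.0015 0.0150 rz -0.0713  TCP [-0.0381  0.3307]
-1.285 shift 0.0015 0.0151 rz -0.0713  TCP [-0.0234  0.3346]
-1.356 shift 0.0015 0.0151 rz -0.0713  TCP [-0.0085  0.3374]
-1.427 shift 0.0015 0.0152 rz -0.0713  TCP [0.0067 0.3392]
-1.499 shift 0.0015 0.0153 rz -0.0713  TCP [0.022  0.3399]
-1.570 shift 0.0015 0.0153 rz -0.0713  TCP [0.0374 0.3395]
```

Emit:
jog_arm(increments=[[[0.0006, 0.0134, 0, 0, 0, -0.071, 0], [0.0008, 0.0135, 0, 0, 0, -0.071, 0], [0.0011, 0.0138, 0, 0, 0, -0.071, 0], [0.0014, 0.0142, 0, 0, 0, -0.071, 0], [0.0015, 0.0145, 0, 0, 0, -0.071, 0]]])

```text
time: 8.75
eef_pos: [0.5165, -0.0434, 0.2968]
tool_rot: [0.846, 1.331, 0.228]
ft_force: [0.4, -1.0, -1.4]
gripper_width: 0.0077
```

```bash
cat >> h.py <<'E'
def st():
    e,q,o=tool();w=q.as_matrix();a=np.arctan2(w[2,0],w[:,0]@CX)
    print(f"t {o['time']:.2f} con {(e-O)@CX:.4f} {(e-O)@CY:.4f} z {e[2]:.4f} phi {a:.3f} yaxis.CY {w[:,1]@CY:.3f} F",o["ft_force"],"M",o["moment"],"w",round(o["gripper_width"],4),"j",o["joint_pos"])
E
python3 - <<'E'
from h import *
st();cg(-.857,-.1043,.2971)
E
```

```text
t 8.75 con -0.1046 -0.0030 z 0.2968 phi -0.859 yaxis.CY -0.005 F [ 0.4042 -0.9763 -1.4123] M [-0.3774 -0.0045  0.0348] w 0.0077 j [-0.4902 -0.0296  2.0703  0.7522  1.2649 -1.937 ]
t 8.75 joints [-0.4902 -0.0296  2.0703  0.7522  1.2649 -1.937 ] eef [ 0.5165 -0.0434  0.2968] F [ 0.4042 -0.9763 -1.4123] w 0.007745949329179969
  shift [-0.0001  0.0004 -0.003 ] turn [-0.0051  0.0018  0.002 ] |turn|deg 0.33031778339233425
```

Tracks perfectly.

Emit:
jog_arm(increments=[[[0.0015, 0.0147, 0, 0, 0, -0.071, 0], [0.0015, 0.0148, 0, 0, 0, -0.071, 0], [0.0015, 0.0149, 0, 0, 0, -0.071, 0], [0.0015, 0.0149, 0, 0, 0, -0.071, 0], [0.0015, 0.015, 0, 0, 0, -0.071, 0]]])

```text
time: 9.25
eef_pos: [0.5437, 0.0176, 0.3311]
tool_rot: [0.597, 1.455, -0.049]
ft_force: [-0.1, 0.7, 0.3]
gripper_width: 0.0082
```

Emit:
jog_arm(increments=[[[0.0015, 0.0151, 0, 0, 0, -0.071, 0], [0.0015, 0.0151, 0, 0, 0, -0.071, 0], [0.0015, 0.0152, 0, 0, 0, -0.071, 0], [0.0015, 0.0153, 0, 0, 0, -0.072, 0], [0.0015, 0.0153, 0, 0, 0, -0.073, 0]]])

```text
time: 9.75
eef_pos: [0.5746, 0.0871, 0.3406]
tool_rot: [0.331, 1.547, -0.329]
ft_force: [-1.3, 1.7, 3.5]
gripper_width: 0.0082
```

```bash
python3 - <<'E'
from h import *
st();cg(-1.57,.0374,.3395)
cv2.imwrite("pics/p5.png",np.hstack([cv2.resize(read_camera("top")["frame"][120:220,240:365],(400,320),interpolation=2),cv2.resize(read_camera("scene")["frame"][110:260,260:385],(400,480),interpolation=2)[:320]]))
E
```

```text
t 9.75 con 0.0383 -0.0034 z 0.3406 phi -1.570 yaxis.CY -0.005 F [-1.2884  1.6558  3.5166] M [0.3983 0.0371 0.076 ] w 0.0082 j [ 0.1068  0.066   1.7627  0.0017  1.314  -1.0439]
t 9.75 joints [ 0.1068  0.066   1.7627  0.0017  1.314  -1.0439] eef [0.5746 0.0871 0.3406] F [-1.2884  1.6558  3.5166] w 0.00822377281581562
  shift [ 0.0011 -0.0009 -0.0034] turn [-0.0047 -0.0018 -0.0001] |turn|deg 0.28984716252486126
```

View pics/p5.png

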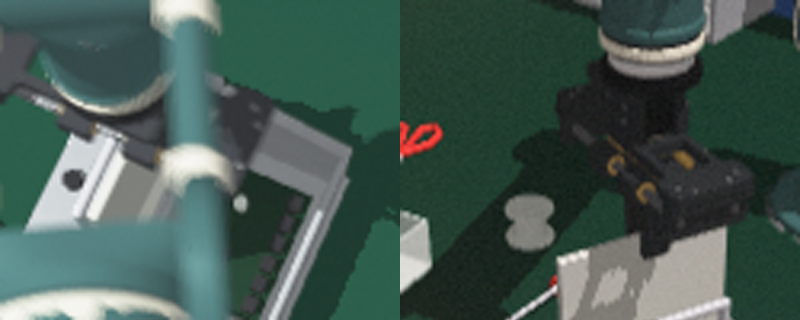

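```bash
python3 - <<'E'
from h import *
swing([-1.57,-1.66,-1.74],[.037,.0355,.0345],[.1245,.1255,.1255],5)
E
```

```text
-1.604 shift -0.0004 0.0067 rz -0.0340  TCP [0.0452 0.3409]
-1.638 shift -0.0002 0.0068 rz -0.0340  TCP [0.0519 0.3408]
-1.672 shift 0.0001 0.0068 rz -0.0340  TCP [0.0587 0.3402]
-1.706 shift 0.0002 0.0069 rz -0.0340  TCP [0.0656 0.3393]
-1.740 shift 0.0002 0.0070 rz -0.0340  TCP [0.0725 0.3381]
```

Emit:
jog_arm(increments=[[[-0.0014, 0.0067, 0, 0, 0, -0.034, 0], [-0.0002, 0.0068, 0, 0, 0, -0.034, 0], [0, 0.0068, 0, 0, 0, -0.034, 0], [0.0002, 0.0069, 0, 0, 0, -0.034, 0], [0.0002, 0.007, 0, 0, 0, -0.034, 0]]])

```text
time: 10.35
eef_pos: [0.5885, 0.1176, 0.338]
tool_rot: [0.198, 1.58, -0.462]
ft_force: [-2.4, 2.0, 3.2]
gripper_width: 0.0083
```

```bash
python3 - <<'E'
from h import *
st();cg(-1.74,.0725,.3381)
E
```

```text
t 10.35 con 0.0718 -0.0038 z 0.3380 phi -1.741 yaxis.CY -0.004 F [-2.3701  1.9827  3.2236] M [0.4783 0.0881 0.0226] w 0.0083 j [ 0.2178  0.1602  1.6707 -0.1368  1.4164 -0.9046]
t 10.35 joints [ 0.2178  0.1602  1.6707 -0.1368  1.4164 -0.9046] eef [0.5885 0.1176 0.338 ] F [-2.3701  1.9827  3.2236] w 0.008323924445241158
  shift [-0.0002  0.0007 -0.0038] turn [-0.0041 -0.0033  0.0013] |turn|deg 0.3102550481659871
```

Emit:
jog_arm(increments=[[[-0.0005, 0.0, -0.001, 0, 0, 0, 0], [0, 0.003, -0.001, 0, 0, -0.014, 0], [0, 0.003, 0, 0, 0, -0.014, 0], [0, 0, 0, 0, 0, 0, 0], [0, 0, 0, 0, 0, 0, 0]]])

```text
time: 10.85
eef_pos: [0.5889, 0.1227, 0.3367]
tool_rot: [0.177, 1.584, -0.483]
ft_force: [-0.4, 0.8, -1.2]
gripper_width: 0.008
```

```bash
python3 - <<'E'
from h import *
st()
cv2.imwrite("pics/p6.png",cv2.resize(read_camera("scene")["frame"][120:240,260:410],(800,640),interpolation=2)[:600])
E
```

```text
t 10.85 con 0.0766 -0.0021 z 0.3367 phi -1.768 yaxis.CY -0.004 F [-0.378   0.7706 -1.2155] M [ 0.2536 -0.3348  0.0806] w 0.008 j [ 0.2348  0.1737  1.6601 -0.156   1.4327 -0.8847]
```

View pics/p6.png

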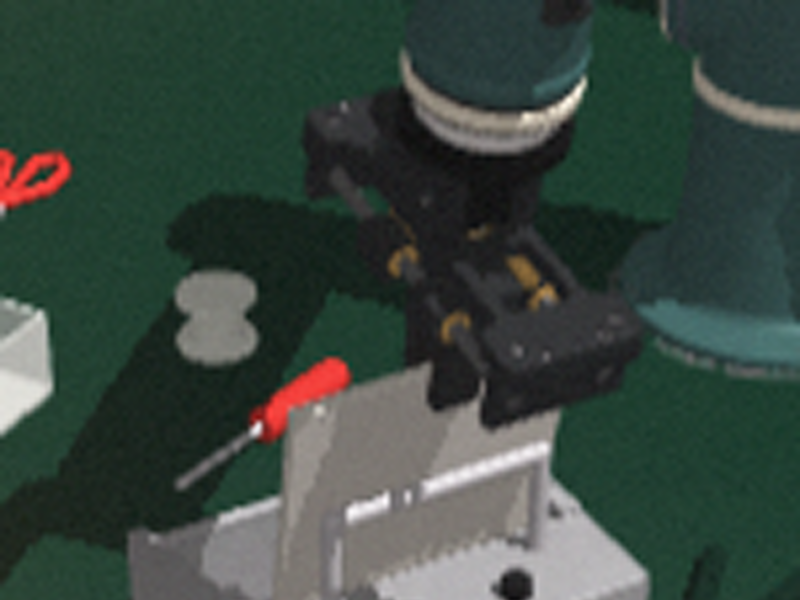

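Emit:
jog_arm(increments=[[[0.0003, 0.0013, 0, 0, 0, -0.006, 0], [0.0003, 0.0013, 0, 0, 0, -0.006, 0], [0.0003, 0.0013, 0, 0, 0, -0.006, 0], [0, 0, 0, 0, 0, 0, 0], [0, 0, 0, 0, 0, 0, 0]]])

```text
time: 11.4
eef_pos: [0.5905, 0.1265, 0.3357]
tool_rot: [0.164, 1.586, -0.497]
ft_force: [-1.3, 1.5, 0.8]
gripper_width: 0.008
```

```bash
python3 - <<'E'
from h import *
for i in range(3):
    st()
    read_camera("scene")
E
```

```text
t 11.40 con 0.0807 -0.0020 z 0.3357 phi -1.785 yaxis.CY -0.004 F [-1.2559  1.4564  0.7961] M [ 0.2771 -0.2078  0.0066] w 0.008 j [ 0.2459  0.185   1.6504 -0.1684  1.4435 -0.8721]
t 11.45 con 0.0806 -0.0021 z 0.3357 phi -1.785 yaxis.CY -0.004 F [-0.5272  1.207   1.4353] M [ 0.2494 -0.1388 -0.0341] w 0.0078 j [ 0.2457  0.1849  1.6505 -0.1684  1.4434 -0.8721]
t 11.50 con 0.0806 -0.0020 z 0.3357 phi -1.785 yaxis.CY -0.004 F [0.0138 1.0076 2.8424] M [ 0.2787 -0.1589 -0.0483] w 0.0081 j [ 0.2458  0.1848  1.6506 -0.1683  1.4433 -0.8721]
```

Emit:
jog_arm(increments=[[[0, 0, 0, 0, 0, 0, 0.11], [0, 0, 0, 0, 0, 0, 0.13], [0, 0, 0, 0, 0, 0, 0.16], [0, 0, 0, 0, 0, 0, 0.22], [0, 0, 0, 0, 0, 0, 0.3]]])

```text
time: 12.05
eef_pos: [0.5904, 0.1262, 0.3352]
tool_rot: [0.163, 1.587, -0.497]
ft_force: [0.2, -0.5, -0.4]
gripper_width: 0.0247
```

Emit:
jog_arm(increments=[[[0, 0, 0, 0, 0, 0, 0.4], [-0.01, 0, 0, 0, 0, 0, 0.5], [-0.015, 0, 0, 0, 0, 0, 0.5], [-0.015, 0, 0, 0, 0, 0, 0.5], [0, 0, 0, 0, 0, 0, 0.5]]])

```text
time: 12.55
eef_pos: [0.5954, 0.1348, 0.3787]
tool_rot: [0.166, 1.581, -0.494]
ft_force: [0.2, -0.7, 0.5]
gripper_width: 0.044
```

```bash
python3 - <<'E'
from h import *
st()
t=read_camera("top")["frame"][120:245,240:365];s=read_camera("scene")["frame"][120:245,260:385]
cv2.imwrite("pics/p7.png",np.hstack([cv2.resize(t,(400,400),interpolation=2),cv2.resize(s,(400,400),interpolation=2)]))
E
```

```text
t 12.55 con 0.0903 -0.0032 z 0.3787 phi -1.782 yaxis.CY -0.005 F [ 0.173  -0.7145  0.4873] M [ 0.0929 -0.2153 -0.0394] w 0.044 j [ 0.2566  0.1762  1.5823 -0.166   1.5148 -0.8739]
```

View pics/p7.png

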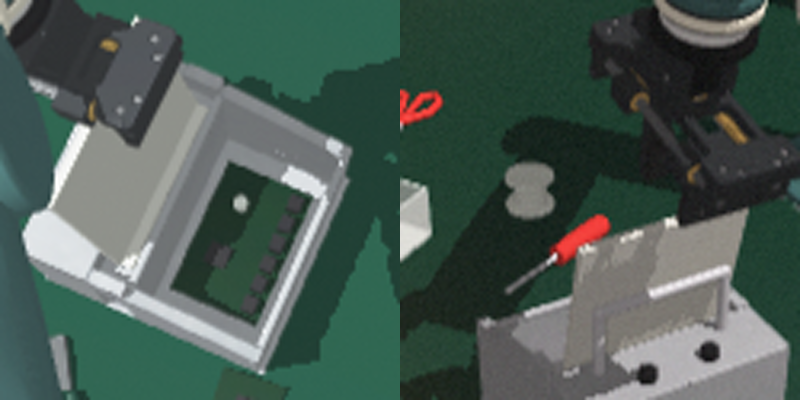

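Released. The lip stays up against the stay, with corners at crop (580,245) and (745,208), and the gripper is clear above it. Next is the cover's sideways offset, then the regrasp.

```bash
python3 - <<'E'
from h import *
s=read_camera("scene");e,q,o=tool()
for u in((180,245),(345,208)):
    p=plane(s,(260+u[0]/3.2-.35,120+u[1]/3.2-.35),.287);print((p-O)@CX,(p-O)@CY,q.inv().apply(p-e))
E
```

```text
0.06381753148770611 -0.07597889987409513 [ 0.091  -0.0058  0.074 ]
0.0810579764950089 0.0628686821150275 [ 0.0877  0.0105 -0.0649]
```

Emit:
jog_arm(increments=[[[0.01, 0, 0, 0, 0, 0, 0.5], [0.015, 0, 0, 0, 0, 0, 0.5], [0.015, 0, 0, 0, 0, 0, 0.5], [0.015, 0, 0, 0, 0, 0, 0.4], [0, 0, 0, 0, 0, 0, 0.3]]], squeeze=15)

```text
time: 13.2
eef_pos: [0.5872, 0.1225, 0.3164]
tool_rot: [0.161, 1.593, -0.5]
ft_force: [-0.5, -0.3, -0.4]
gripper_width: 0.0304
```

Emit:
jog_arm(increments=[[[0, 0, 0, 0, 0, 0, 0.22], [0, 0, 0, 0, 0, 0, 0.16], [0, 0, 0, 0, 0, 0, 0.1], [0, 0, 0, 0, 0, 0, 0.0], [0, 0, 0, 0, 0, 0, 0.0]]])

```text
time: 13.7
eef_pos: [0.5895, 0.1236, 0.3217]
tool_rot: [0.164, 1.585, -0.496]
ft_force: [-0.1, 0.5, 1.5]
gripper_width: 0.0078
```

```bash
python3 - <<'E'
from h import *
st()
E
```

```text
t 13.70 con 0.0777 -0.0024 z 0.3217 phi -1.785 yaxis.CY -0.004 F [-0.1273  0.4565  1.5497] M [ 0.0769 -0.2575 -0.0293] w 0.0078 j [ 0.2419  0.1886  1.6719 -0.1696  1.4166 -0.8714]
```

Emit:
jog_arm(increments=[[[-0.003, -0.0006, 0, 0, 0, 0, 0], [-0.006, -0.0013, 0, 0, 0, 0, 0], [-0.008, -0.0017, 0, 0, 0, 0, 0], [-0.01, -0.0022, 0, 0, 0, 0, 0], [-0.012, -0.0026, 0, 0, 0, 0, 0]]])

```text
time: 14.2
eef_pos: [0.5891, 0.1234, 0.3614]
tool_rot: [0.163, 1.587, -0.497]
ft_force: [-0.1, 0.2, -1.6]
gripper_width: 0.0079
```

Emit:
jog_arm(increments=[[[-0.018, -0.004, 0, 0, 0, 0, 0], [-0.02, -0.0043, 0, 0, 0, 0, 0], [-0.022, -0.0047, 0, 0, 0, 0, 0], [-0.022, -0.0047, 0, 0, 0, 0, 0], [-0.02, -0.0043, 0, 0, 0, 0, 0]]])

```text
time: 14.7
eef_pos: [0.5895, 0.1235, 0.4674]
tool_rot: [0.164, 1.585, -0.496]
ft_force: [-0.6, 0.5, -1.4]
gripper_width: 0.0078
```

```bash
cat >> h.py <<'E'
RX=np.array([np.cos(ryaw),np.sin(ryaw),0]);RY=np.array([-np.sin(ryaw),np.cos(ryaw),0])
def rk(al,eo,z,d=.202,oy=.0016,oz=.0045):
    """goal with lean al, outer foot corner at rack x=eo, height z above bench, cover centre y=0"""
    ux=-np.sin(al)*RX-np.cos(al)*Z;uz=np.cos(al)*RX-np.sin(al)*Z
    p=RO+eo*RX+z*Z-.004*uz-d*ux+oy*uz;r=pose(ux,uz);p=p-r.as_matrix()[:,2]*oz
    print("goal",p);goto(p,r)
    e,q,_=tool();print("  world d",p-e)
E
python3 - <<'E'
from h import *
st();rk(.1,.003,.26);rk(.1,.003,.06)
E
```

```text
t 14.70 con 0.0776 -0.0023 z 0.4674 phi -1.785 yaxis.CY -0.004 F [-0.6001  0.5477 -1.3789] M [ 0.1192 -0.2573  0.0364] w 0.0078 j [ 0.2418  0.1419  1.464  -0.1684  1.6678 -0.914 ]
goal [0.5549 0.3693 0.4612]
t 14.7 joints [ 0.2418  0.1419  1.464  -0.1684  1.6678 -0.914 ] eef [0.5895 0.1235 0.4674] F [-0.6001  0.5477 -1.3789] w 0.007805462169974608
  shift [-0.0385  0.2068 -0.1318] turn [0.464  0.0725 0.112 ] |turn|deg 27.665534792241417
  world d [-0.0346  0.2457 -0.0062]
goal [0.5549 0.3693 0.2612]
t 14.7 joints [ 0.2418  0.1419  1.464  -0.1684  1.6678 -0.914 ] eef [0.5895 0.1235 0.4674] F [-0.6001  0.5477 -1.3789] w 0.007805462169974608
  shift [ 0.157   0.2492 -0.1317] turn [0.464  0.0725 0.112 ] |turn|deg 27.665534792241417
  world d [-0.0346  0.2457 -0.2062]
```

Emit:
jog_arm(increments=[[[-0.0025, 0.0137, -0.0088, 0, 0, 0, 0], [-0.0038, 0.0207, -0.0132, 0, 0, 0, 0], [-0.0048, 0.026, -0.0165, 0, 0, 0, 0], [-0.0048, 0.026, -0.0165, 0, 0, 0, 0], [-0.0048, 0.026, -0.0165, 0, 0, 0, 0]]])

```text
time: 15.2
eef_pos: [0.57, 0.2591, 0.4603]
tool_rot: [0.163, 1.588, -0.497]
ft_force: [-0.6, -0.1, -1.7]
gripper_width: 0.0081
```

Emit:
jog_arm(increments=[[[-0.0048, 0.026, -0.0165, 0, 0, 0, 0], [-0.0048, 0.026, -0.0165, 0, 0, 0, 0], [-0.0038, 0.0207, -0.0132, 0, 0, 0, 0], [-0.0025, 0.0137, -0.0088, 0, 0, 0, 0], [-0.0015, 0.008, -0.0052, 0, 0, 0, 0]]])

```text
time: 15.7
eef_pos: [0.5542, 0.3711, 0.4573]
tool_rot: [0.161, 1.588, -0.496]
ft_force: [-1.0, -0.2, -1.9]
gripper_width: 0.0077
```

Emit:
jog_arm(increments=[[[0, 0, 0, 0.05, 0.008, 0.012, 0], [0, 0, 0, 0.1, 0.016, 0.024, 0], [0, 0, 0, 0.11, 0.017, 0.027, 0], [0, 0, 0, 0.11, 0.017, 0.027, 0], [0, 0, 0, 0.09, 0.014, 0.022, 0]]])

```text
time: 16.2
eef_pos: [0.5552, 0.3686, 0.4583]
tool_rot: [0.625, 1.5, -0.773]
ft_force: [0.3, 0.6, -1.6]
gripper_width: 0.0083
```

```bash
python3 - <<'E'
from h import *
rk(.1,.003,.26);rk(.1,.003,.03)
E
```

```text
goal [0.5549 0.3693 0.4612]
t 16.2 joints [ 0.5537  0.2522  1.3417 -0.0121  1.6483 -0.1265] eef [0.5552 0.3686 0.4583] F [ 0.2857  0.5977 -1.6467] w 0.008297417040966731
  shift [-0.0029 -0.0001 -0.0007] turn [-0.0011 -0.0008  0.0012] |turn|deg 0.10548708094393376
  world d [-0.0003  0.0007  0.0029]
goal [0.5549 0.3693 0.2312]
t 16.2 joints [ 0.5537  0.2522  1.3417 -0.0121  1.6483 -0.1265] eef [0.5552 0.3686 0.4583] F [ 0.2857  0.5977 -1.6467] w 0.008297417040966731
  shift [ 0.2259  0.0232 -0.0006] turn [-0.0011 -0.0008  0.0012] |turn|deg 0.10548708094393376
  world d [-0.0003  0.0007 -0.2271]
```

Emit:
jog_arm(increments=[[[0.015, 0.0015, 0, 0, 0, 0, 0], [0.03, 0.003, 0, 0, 0, 0, 0], [0.035, 0.0036, 0, 0, 0, 0, 0], [0.035, 0.0036, 0, 0, 0, 0, 0], [0.03, 0.003, 0, 0, 0, 0, 0]]])

```text
time: 16.7
eef_pos: [0.554, 0.3684, 0.309]
tool_rot: [0.617, 1.504, -0.77]
ft_force: [-0.0, 0.0, -2.6]
gripper_width: 0.008
```

Emit:
jog_arm(increments=[[[0.02, 0.002, 0, 0, 0, 0, 0], [0.015, 0.0015, 0, 0, 0, 0, 0], [0.012, 0.0012, 0, 0, 0, 0, 0], [0.008, 0.0008, 0, 0, 0, 0, 0], [0, 0, 0, 0, 0, 0, 0]]])

```text
time: 17.2
eef_pos: [0.5545, 0.369, 0.2563]
tool_rot: [0.619, 1.503, -0.77]
ft_force: [-1.1, -0.4, -1.4]
gripper_width: 0.008
```

```bash
python3 - <<'E'
from h import *
rk(.1,.003,.014)
for n in("top","scene"):
    s=read_camera(n);e,q,o=tool();print(n)
    for lab,v in(("lipmid",.032),("nibmid",.202)):
        for z in(-.077+.0045,.077+.0045):
            p=e+q.apply([v,-.0016,z]);T=np.linalg.inv(s["cam_to_world"]);c=T[:3,:3]@p+T[:3,3];print(lab,c[0]/c[2]*s["fx"]+s["cx"],c[1]/c[2]*s["fy"]+s["cy"])
    cv2.imwrite(f"pics/r_{n}.png",s["frame"])
t=cv2.imread("pics/r_top.png")[140:245,140:270];s=cv2.imread("pics/r_scene.png")[190:330,340:490]
cv2.imwrite("pics/r.png",np.hstack([cv2.resize(t,(400,323),interpolation=2),cv2.resize(s,(400,373),interpolation=2)[50:]]))
E
```

```text
goal [0.5549 0.3693 0.2152]
t 17.2 joints [ 0.555   0.3305  1.6082 -0.013   1.3053 -0.1265] eef [0.5545 0.369  0.2563] F [-1.1306 -0.4281 -1.4113] w 0.008035493285489722
  shift [0.0408 0.0047 0.0001] turn [ 0.0046 -0.0004  0.0032] |turn|deg 0.32325190719934555
  world d [ 0.0004  0.0003 -0.0411]
top
lipmid 144.70215365039618 193.63650389201342
lipmid 196.36053878047858 155.02054090355435
nibmid 174.0930021109714 209.4321726061517
nibmid 217.96060264915712 176.0886356846623
scene
lipmid 469.5743056742859 240.10750164771122
lipmid 403.78199839018384 241.39177821451764
nibmid 453.9852453975873 284.84180642165785
nibmid 395.1996682538762 286.08804890226025
```

View pics/r.png

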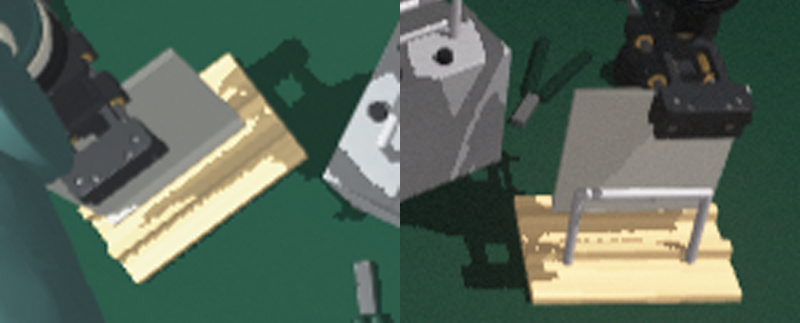

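The picture shows the cover standing over the slot in front of the hoop, its foot corner at crop (553,208) against a predicted (547,206). It agrees, so I'm lowering.

Emit:
jog_arm(increments=[[[0.006, 0.0006, 0, 0, 0, 0, 0], [0.01, 0.001, 0, 0, 0, 0, 0], [0.01, 0.001, 0, 0, 0, 0, 0], [0.006, 0.0006, 0, 0, 0, 0, 0], [0.003, 0.0003, 0, 0, 0, 0, 0]]])

```text
time: 17.8
eef_pos: [0.5541, 0.3688, 0.2205]
tool_rot: [0.619, 1.503, -0.771]
ft_force: [0.1, 0.9, -1.5]
gripper_width: 0.008
```

Emit:
jog_arm(increments=[[[0.002, 0.0002, 0, 0, 0, 0, 0], [0.002, 0.0002, 0, 0, 0, 0, 0], [0.001, 0.0001, 0, 0, 0, 0, 0], [0, 0, 0, 0, 0, 0, 0], [0, 0, 0, 0, 0, 0, 0]]])

```text
time: 18.3
eef_pos: [0.5548, 0.3693, 0.2175]
tool_rot: [0.621, 1.501, -0.769]
ft_force: [-0.7, 0.1, -1.4]
gripper_width: 0.0077
```

```bash
python3 - <<'E'
from h import *
rk(.1,.003,.012)
E
```

```text
goal [0.5549 0.3693 0.2132]
t 18.3 joints [ 0.555   0.36    1.6434 -0.0131  1.2386 -0.1252] eef [0.5548 0.3693 0.2175] F [-0.6512  0.14   -1.4324] w 0.007744409218032562
  shift [0.0042 0.0005 0.0001] turn [ 0.0042 -0.0003  0.0012] |turn|deg 0.24783696830204852
  world d [ 0.0001  0.     -0.0042]
```

Emit:
jog_arm(increments=[[[0.001, 0.0001, 0, 0, 0, 0, 0], [0.001, 0.0001, 0, 0, 0, 0, 0], [0.001, 0.0001, 0, 0, 0, 0, 0], [0, 0, 0, 0, 0, 0, 0], [0, 0, 0, 0, 0, 0, 0]]])

```text
time: 18.8
eef_pos: [0.5553, 0.3695, 0.2158]
tool_rot: [0.622, 1.501, -0.768]
ft_force: [-0.3, 0.4, 5.6]
gripper_width: 0.008
```

```bash
python3 - <<'E'
from h import *
rk(.1,.003,.012)
E
```

```text
goal [0.5549 0.3693 0.2132]
t 18.8 joints [ 0.555   0.3615  1.6446 -0.0131  1.2343 -0.1252] eef [0.5553 0.3695 0.2158] F [-0.3192  0.3677  5.555 ] w 0.007972132932296731
  shift [ 0.0026 -0.0002 -0.    ] turn [ 0.0042 -0.0001 -0.0005] |turn|deg 0.24029601198986414
  world d [-0.0003 -0.0003 -0.0025]
```

```bash
python3 - <<'E'
from h import *
for a in(.14,.18,.22,.24):print(a);rk(a,.003,.0148)
E
```

```text
0.14
goal [0.5612 0.3743 0.2152]
t 18.8 joints [ 0.555   0.3615  1.6446 -0.0131  1.2343 -0.1252] eef [0.5553 0.3695 0.2158] F [-0.3192  0.3677  5.555 ] w 0.007972132932296731
  shift [-0.0002  0.0076  0.    ] turn [ 0.0042  0.     -0.0405] |turn|deg 2.329977604780144
  world d [ 0.0059  0.0048 -0.0006]
0.18
goal [0.5674 0.3794 0.214 ]
t 18.8 joints [ 0.555   0.3615  1.6446 -0.0131  1.2343 -0.1252] eef [0.5553 0.3695 0.2158] F [-0.3192  0.3677  5.555 ] w 0.007972132932296731
  shift [0.0002 0.0157 0.0001] turn [ 0.0042  0.0001 -0.0805] |turn|deg 4.615713834483533
  world d [ 0.0121  0.0098 -0.0018]
0.22
goal [0.5735 0.3844 0.2125]
t 18.8 joints [ 0.555   0.3615  1.6446 -0.0131  1.2343 -0.1252] eef [0.5553 0.3695 0.2158] F [-0.3192  0.3677  5.555 ] w 0.007972132932296731
  shift [0.001  0.0237 0.0001] turn [ 0.0042  0.0002 -0.1205] |turn|deg 6.9054904138092015
  world d [ 0.0183  0.0148 -0.0033]
0.24
goal [0.5766 0.3868 0.2116]
t 18.8 joints [ 0.555   0.3615  1.6446 -0.0131  1.2343 -0.1252] eef [0.5553 0.3695 0.2158] F [-0.3192  0.3677  5.555 ] w 0.007972132932296731
  shift [0.0014 0.0278 0.0001] turn [ 0.0042  0.0002 -0.1405] |turn|deg 8.050816827323922
  world d [ 0.0213  0.0173 -0.0042]
```

Emit:
jog_arm(increments=[[[-0.0008, 0.004, 0, 0, 0, -0.02, 0], [0, 0.004, 0, 0, 0, -0.02, 0], [0, 0.004, 0, 0, 0, -0.02, 0], [0, 0.004, 0, 0, 0, -0.02, 0], [0, 0.004, 0, 0, 0, -0.02, 0]]])

```text
time: 19.3
eef_pos: [0.571, 0.3825, 0.213]
tool_rot: [0.549, 1.542, -0.846]
ft_force: [1.0, -0.1, 5.2]
gripper_width: 0.0079
```

```bash
python3 - <<'E'
from h import *
rk(.22,.003,.0148);o=get_obs();print(o["ft_force"]@RX,o["moment"]@RY)
E
```

```text
goal [0.5735 0.3844 0.2125]
t 19.3 joints [ 0.5635  0.4528  1.531  -0.0244  1.3582 -0.1142] eef [0.571  0.3825 0.213 ] F [ 1.0253 -0.1242  5.1739] w 0.007859837626136608
  shift [-0.0001  0.0032  0.0001] turn [ 0.0042  0.0004 -0.0183] |turn|deg 1.0742017514346787
  world d [ 0.0025  0.0019 -0.0005]
0.7183977501885103 0.03317395743824829
```

Not on the bar yet, so I'll continue in small steps until the horizontal force along rack x turns negative.

Emit:
jog_arm(increments=[[[-0.0005, 0.002, 0, 0, 0, -0.009, 0], [0, 0.002, 0, 0, 0, -0.009, 0], [0, 0, 0, 0, 0, 0, 0], [0, 0, 0, 0, 0, 0, 0], [0, 0, 0, 0, 0, 0, 0]]])

```text
time: 19.8
eef_pos: [0.5738, 0.3846, 0.2122]
tool_rot: [0.536, 1.549, -0.86]
ft_force: [0.9, 0.4, 5.6]
gripper_width: 0.0078
```

```bash
python3 - <<'E'
from h import *
rk(.24,.003,.0148)
for i in range(3):
    o=get_obs();print(o["ft_force"]@RX,o["ft_force"][2],o["moment"]@RY);read_camera("top")
E
```

```text
goal [0.5766 0.3868 0.2116]
t 19.8 joints [ 0.5647  0.4692  1.5109 -0.0262  1.3801 -0.1124] eef [0.5738 0.3846 0.2122] F [0.8833 0.3903 5.6333] w 0.007760426313927867
  shift [-0.0002  0.0037  0.    ] turn [ 0.0039  0.0005 -0.0199] |turn|deg 1.1644170182562263
  world d [ 0.0028  0.0023 -0.0006]
0.931978919308011 5.633317160310365 0.11044566173570058
-0.4592996193605252 5.731963124256586 0.07352147131677608
-0.19209196213030005 4.973224830676805 0.06485839517436007
```

Emit:
jog_arm(increments=[[[-0.0005, 0.002, 0, 0, 0, -0.009, 0], [0, 0.002, 0, 0, 0, -0.009, 0], [0, 0.001, 0, 0, 0, -0.005, 0], [0, 0, 0, 0, 0, 0, 0], [0, 0, 0, 0, 0, 0, 0]]])

```text
time: 20.45
eef_pos: [0.5764, 0.3868, 0.2105]
tool_rot: [0.515, 1.559, -0.881]
ft_force: [-3.6, -2.7, 4.8]
gripper_width: 0.008
```

```bash
python3 - <<'E'
from h import *
rk(.25,.003,.0148)
for i in range(3):
    o=get_obs();print(o["ft_force"]@RX,o["ft_force"][2],o["moment"]@RY);read_camera("top")
E
```

```text
goal [0.5781 0.3881 0.2111]
t 20.45 joints [ 0.5664  0.4911  1.4856 -0.0286  1.4106 -0.1107] eef [0.5764 0.3868 0.2105] F [-3.5767 -2.6883  4.8242] w 0.007991398435173238
  shift [-0.0011  0.0019  0.0001] turn [ 0.0041  0.0002 -0.0028] |turn|deg 0.2841277690833936
  world d [0.0017 0.0013 0.0006]
-4.471331094846553 4.824235786985792 0.8956603807764987
-3.6396496785330035 4.929853562767663 0.8933396356468485
-4.003796630570161 5.734560573781504 0.8459397210379049
```

It's on the bar now: -4 N along rack x, and the floor is carrying it. Releasing slowly and backing out along the tool.

Emit:
jog_arm(increments=[[[0, -0.001, 0, 0, 0, 0, 0.05], [0, 0, 0, 0, 0, 0, 0.11], [0, 0, 0, 0, 0, 0, 0.13], [0, 0, 0, 0, 0, 0, 0.18], [0, 0, 0, 0, 0, 0, 0.26]]])

```text
time: 21.1
eef_pos: [0.5763, 0.387, 0.211]
tool_rot: [0.519, 1.558, -0.877]
ft_force: [-0.4, -0.4, -0.5]
gripper_width: 0.0211
```

Emit:
jog_arm(increments=[[[0, 0, 0, 0, 0, 0, 0.36], [0, 0, 0, 0, 0, 0, 0.46], [-0.005, 0, 0, 0, 0, 0, 0.5], [-0.015, 0, 0, 0, 0, 0, 0.5], [-0.02, 0, 0, 0, 0, 0, 0.5]]])

```text
time: 21.6
eef_pos: [0.5835, 0.3928, 0.2505]
tool_rot: [0.518, 1.558, -0.878]
ft_force: [0.6, -0.4, 0.5]
gripper_width: 0.044
```

Emit:
jog_arm(increments=[[[-0.03, 0, 0, 0, 0, 0, 0.5], [-0.04, 0, 0, 0, 0, 0, 0.5], [-0.04, 0, 0, 0, 0, 0, 0.5], [-0.03, 0, 0, 0, 0, 0, 0.5], [0, 0, 0, 0, 0, 0, 0.5]]])

```text
time: 22.1
eef_pos: [0.6116, 0.4154, 0.3944]
tool_rot: [0.527, 1.552, -0.868]
ft_force: [0.6, 0.2, 0.3]
gripper_width: 0.0441
```

```bash
python3 - <<'E'
from h import *
st()
cv2.imwrite("pics/f.png",np.hstack([cv2.resize(read_camera("top")["frame"][100:300,130:390],(416,320),interpolation=2),cv2.resize(read_camera("scene")["frame"][170:330,290:480],(380,320),interpolation=2)]))
E
```

```text
t 22.10 con 0.3535 0.0953 z 0.3944 phi -1.777 yaxis.CY -0.441 F [0.5752 0.2004 0.3107] M [ 0.1068 -0.2162 -0.0027] w 0.0441 j [ 0.5727  0.4817  1.1612 -0.0265  1.7276 -0.1136]
```

No pictures are left, so I'll check by masks and frame differences.

```bash
python3 - <<'E'
from h import *
s=read_camera("scene");T=np.linalg.inv(s["cam_to_world"])
a=.24;ux=-np.sin(a)*RX-np.cos(a)*Z;uz=np.cos(a)*RX-np.sin(a)*Z
EO=RO+.003*RX+.012*Z
q=[]
for l,y in((0,-.077),(0,.077),(.17,.077),(.17,-.077)):
    c=T[:3,:3]@(EO-l*ux+y*RY)+T[:3,3];q.append((c[0]/c[2]*s["fx"]+s["cx"],c[1]/c[2]*s["fy"]+s["cy"]))
print("predicted",np.round(q,1).tolist())
f0=cv2.imread("pics/scene0.png");d=cv2.absdiff(f0,s["frame"]).max(2);f=s["frame"].astype(int)
m=((f.max(2)-f.min(2)<40)&(f.min(2)>70)&(d>25)).astype(np.uint8);m[:200]=0;m[320:]=0;m[:,:375]=0;m[:,500:]=0
m=cv2.morphologyEx(m,2,np.ones((3,3)))
for c in cv2.findContours(m,0,2)[0]:
    if cv2.contourArea(c)>150:print(cv2.contourArea(c),cv2.boundingRect(c),cv2.approxPolyDP(c,4,True)[:,0].tolist())
# bystander check: changed areas
for n in("top","scene"):
    g=read_camera(n)["frame"];dd=(cv2.absdiff(cv2.imread(f"pics/{n}0.png"),g).max(2)>50).astype(np.uint8)
    dd=cv2.morphologyEx(dd,2,np.ones((3,3)))
    print(n,[cv2.boundingRect(c) for c in cv2.findContours(dd,0,2)[0] if cv2.contourArea(c)>25])
st()
E
```

```text
predicted [[393.7, 298.8], [451.2, 297.8], [468.9, 263.8], [403.5, 264.9]]
576.5 (407, 283, 45, 15) [[407, 297], [449, 296], [451, 283], [409, 283]]
1173.5 (395, 262, 75, 36) [[395, 297], [402, 297], [407, 278], [455, 278], [459, 284], [469, 262], [406, 262]]
top [(296, 393, 17, 7), (353, 388, 12, 12), (295, 381, 7, 10), (406, 370, 46, 30), (310, 352, 13, 7), (272, 340, 37, 40), (200, 324, 35, 76), (509, 315, 16, 13), (407, 275, 12, 16), (377, 252, 8, 30), (285, 213, 36, 20), (175, 176, 53, 37), (171, 171, 43, 27), (252, 167, 31, 33), (55, 167, 168, 233), (280, 155, 78, 76), (147, 154, 56, 53), (283, 152, 9, 13), (274, 135, 9, 13), (115, 124, 34, 43), (0, 96, 68, 147), (74, 84, 48, 93), (50, 69, 25, 41), (26, 0, 32, 42)]
scene [(407, 283, 45, 16), (389, 262, 81, 38), (319, 230, 12, 21), (475, 203, 8, 14), (287, 200, 83, 37), (310, 187, 15, 13), (458, 158, 43, 23), (393, 137, 17, 7), (408, 111, 12, 13), (390, 107, 23, 11), (428, 0, 143, 151), (425, 0, 12, 8), (364, 0, 43, 102), (223, 0, 68, 97)]
t 22.35 con 0.3510 0.0968 z 0.3841 phi -1.791 yaxis.CY -0.439 F [-0.3065 -0.2105 -1.0442] M [ 0.072  -0.2157 -0.0341] w 0.0437 j [ 0.5725  0.4864  1.1745 -0.0266  1.7252 -0.1136]
```

```bash
python3 - <<'E'
from h import *
for n,box in(("top",(215,295,360,400)),("scene",(180,220,280,335))):
    for f in(cv2.imread(f"pics/{n}0.png"),read_camera(n)["frame"]):
        y0,y1,x0,x1=box;g=f[y0:y1,x0:x1].astype(int);m=(g[...,2]>1.7*g[...,1])&(g[...,2]>50)
        v,u=np.nonzero(m);print(n,len(u),u.mean()+x0,v.mean()+y0,u.min()+x0,u.max()+x0,v.min()+y0,v.max()+y0,g[m].mean(0))
# spool brightness
for f in(cv2.imread("pics/top0.png"),read_camera("top")["frame"]):
    g=f[262:300,400:440].min(2)
    v,u=np.nonzero(g>90);print("spool",len(u),u.mean()+400,v.mean()+262,u.min()+400,u.max()+400,v.min()+262,v.max()+262)
st()
E
```

```text
top 260 380.8346153846154 266.88846153846157 377 385 252 282 [ 61.6692  68.2846 223.9346]
top 261 380.8429118773946 266.9463601532567 377 385 252 282 [ 40.433   44.3755 152.7701]
scene 141 315.97872340425533 194.31914893617022 307 325 187 202 [ 51.4184  55.6525 200.9149]
scene 144 316.0486111111111 194.36111111111111 307 325 187 202 [ 33.9097  37.1528 128.8611]
spool 461 419.13015184381777 279.90455531453364 407 431 269 291
spool 453 419.3222958057395 279.86313465783667 407 431 269 291
t 22.50 con 0.3511 0.0967 z 0.3842 phi -1.790 yaxis.CY -0.439 F [-0.1778 -0.0096 -0.4188] M [ 0.0518 -0.23    0.0615] w 0.0439 j [ 0.5725  0.4866  1.174  -0.0265  1.7254 -0.1136]
```

The driver and spool haven't moved; only shadows changed. Handing in.

```bash
python3 -c "
from rig import *
print(close_job())"
```

```text
the job is handed in; nothing more can be done
None
```

The job is done and handed in at about 22.5 s of the 72 s.

- **Opening:** I raised the lip on the lower finger, then gripped it and swung the cover up on its nib. I let go of it leaning on the stay. The picture taken after release showed it standing there with the gripper clear.
- **Racking:** I regripped it, lifted it straight out of the gutter and lowered it into the rack slot. There I tilted it onto the hoop until I felt bar contact of about 4 N, released it, and backed the gripper 18 cm away.

**Last checks:**
- **Cover:** its outline in the scene view is within about 2 to 3 px of the predicted leaning pose, roughly centred in the slot, and it stayed still.
- **Forces:** no reading taken during the job was above about 6 N, and the wrist read near zero after release.
- **Bystanders:** the driver and spool measured unmoved; only their shading changed. I did not measure the others one by one, but the arm did not work close to them.

**Limits:** the final view was checked by masks and numbers only, because the picture limit was reached. I viewed all 12 allowed, against about 8 planned. While the cover was being leaned onto the stay there was about 3 N of sideways force, probably from light rubbing on a cheek, and I moved the cover about 2 mm sideways to ease it. Joint 6 came within about 0.03 rad of its limit on the first approach, so I rolled the tool back before going on.

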